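# Unlock and lift off the pressure cooker lid

## Task

The pressure in the cooker is already down. Throw the lever on the lid over from its closed notch into its open notch so that the jaws let go of the pot, then lift the lid straight up by its grip bar, keeping it level all the way so that the drips fall back into the pot, and finish while still holding it: steady and level in the air over the pot, about a hand's breadth above the rim. Leave the tomato, the bowl and the jar where they are.

Things in the scene. Friction and masses are not known exactly. Their poses are not given: they have to be found in the camera images.
- lid: loose steel pressure cooker lid, 236 mm across, 0.6 to 0.95 kg, lying on the pot's rim. Origin: centre of its seating plane; z up. A plug 8 mm deep enters the pot (1.5 mm play). A black bridge along its x axis carries a steel jaw at each end, reaching 12 mm below the origin: hooked under the rim (lid cannot lift) with the lever closed, slid 12 mm out and clear of it with the lever open
- grip_bar (a point): centre of the black grip bar over the middle of the lid, by which it is lifted: 150 mm long along this point's x axis (the lid's x), 22 mm wide (y), 16 mm high, 71 mm above the lid's origin. It stands on feet 57 to 75 mm from its centre; the lever arm passes 20 mm below its underside. The lid's weight hangs almost straight below this point. Nothing stands higher than the bar
- lever_knob (a point): middle of the upright round black knob, 16 mm across, 27 mm high, near the end of the steel lever on the lid. The lever turns flat about the lid's vertical centre axis: the knob's middle stays 74 mm from that axis and 55 mm above the lid's origin. Under it the lever arm's top is 12 mm and the black quadrant plate (on the lid's +y side) with its toothed rim 21 mm below the knob's middle
- lid_lever (a joint): angle of the lid lever, rad, growing anticlockwise seen from above: 0 = closed notch (marked by a solid steel dot; lever points 60 degrees anticlockwise of the lid's +x), 1.05 = open notch (marked by a steel ring; 120 degrees from the lid's +x). Stops at both. A sprung detent resists with some 2 to 3 N at the knob until half-way, then drives the lever on into the open notch
- pot_rim (a point): centre of the pot's mouth at the top of its rim, 127 mm above the worktop; z up. The steel pot, 216 mm across, its rim 236 mm across and 5 mm thick, stands on a cork disc and does not move. A black loop handle juts out on its -y and its +y side, to 158 mm from the centre, about 23 mm below the rim
- tomato: bystander: red tomato 74 mm across, 54 mm high, origin under its centre; loose
- bowl: bystander: white ceramic bowl 130 mm across, 60 mm high, origin under its centre; loose
- jar: bystander: clear storage jar with a steel cap, 68 mm across, 95 mm high, origin under its centre; loose

How it is judged (in metres and radians):
On the way:
1. the lever lies in its open notch while the lid still sits on the pot (value of joint lid_lever above 0.95 rad and z of lid in the frame of pot_rim below 0.004 m), for 0.2 s.
At the end, for the whole second after the job is handed in: for the last second the fingers hold the lid near its grip bar (within 70 mm), 50 to 160 mm above the pot's rim (seating plane), within 50 mm of over its centre, tilted under 0.1 rad, slower than 20 mm/s and 0.15 rad/s, not touching the pot, lever in the open notch (over 0.9 rad) (value of joint lid_lever above 0.9 rad and z of lid in the frame of pot_rim between 0.05 and 0.16 m and horizontal distance between lid and pot_rim below 0.05 m and angle between lid's own z axis and vertical below 0.1 rad and linear speed of lid below 0.02 m/s and angular speed of lid below 0.15 rad/s and contact force between the fingers and lid above 2 N and contact force between lid and pot below 0.1 N and distance between the grasp point and grip_bar below 0.07 m); the arm keeps its last pose, push and grip.
It fails at once if the lid tips more than 0.2 rad (11 degrees) (angle between lid's own z axis and vertical above 0.2 rad).
It fails at once if the lid is carried more than 80 mm off to the side of the pot's centre (horizontal distance between lid and pot_rim above 0.08 m).
It fails at once if the tomato is moved more than 15 mm (distance of tomato from where it was at the start of the episode above 0.015 m).
It fails at once if the bowl is moved more than 15 mm (distance of bowl from where it was at the start of the episode above 0.015 m).
It fails at once if the jar is moved more than 15 mm (distance of jar from where it was at the start of the episode above 0.015 m).
It also fails if it takes over 54 s, if anything falls off the work surface, if the arm or the gripper's body presses on something with over 40 N, if the wrist force passes 120 N, or if a joint passes its speed limit or range.

## Robot

A 6-joint arm with a two-finger parallel gripper is mounted at the origin on the work surface. World frame = base frame: x ahead of the robot, y to its left, z up, the work surface at z = 0. Lengths are in mm, angles in degrees, forces in N, time in s.
With the tool pointing down it reaches from about 350 to 850 mm from the base axis. Payload 8.1 kg.
Tool frame: the origin (TCP) lies midway between the tips of the shut fingers; the grasp point (between the pads) lies 19 mm behind it; z points along the fingers, y is the line along which they close (so a half turn about z gives the same grasp; the last joint's range is limited). The gripper opens to 85 mm and grips with 20 to 120 N. Pads are 22 mm wide; open, the fingers measure 114 mm over their backs; the gripper's body (76 mm by 85 mm) begins 54 mm behind the grasp point. The pads swing forward as they close: fully open they stand 13 mm farther back than shut.
Start: joints at [-68.778, 7.471, 85.268, -0, 87.261, -4.893], TCP at [264.128, -538.741, 231.292] pointing down, gripper open.
Joint ranges: [-169.43, 169.43], [-51.17, 129.36], [1.28, 143.12], [-76.62, 256.62], [0, 156.53], [-152.29, 152.29]. Speed limits (degrees/s): [136.94, 136.94, 159.86, 180, 180, 180].

## Interface

Orientations are given as [roll, pitch, yaw] about the fixed x, y, z axes, in that order (R = Rz(yaw) Ry(pitch) Rx(roll)).
In Python, from bench import r gives the robot as it stands. The module is installed in compiled form; this text tells all that it offers.
- The arm moves only by the tool jog_arm, never from a script. Its argument "rows" is a list of rows, each a list of 2 entries, a list of its own where there are three numbers: the shift along the tool's x, y, z in mm, then the turn, a rotation vector about the tool's x, y, z in rad. A call has 1 to 10 rows; each row is the pose to reach, as a shift and turn from the pose commanded when the call began, along the tool's axes at that moment; what a row does not reach only later rows make up. A row lasts 1/10 s, in which the tool goes at most 50 mm and 8.59 degrees, less where a joint would pass 70% of its speed; a pose out of reach is approached as far as the arm can. A call with a gripper value outside its range is refused whole. "grip" is the finger opening in mm, from 0 to 85.4, set as the call begins (left out, the last holds). The fingers move at their own pace and stop on an object; "force" is the grip in N (left out, the last holds). Time passes only in rows, so rows that repeat a pose let the fingers close. It gives the time, the measured TCP pose, the force, the opening and the grip force at its end, in the units of the state.
- r.sense(): the state, without advancing time (a new reading comes with each control period).
- r.snapshot(name): name is "side" or "top" or "wrist"; returns (picture, depth): 384x512x3 uint8, blue, green, red; 384x512 float32, mm along the optical axis (not along the pixel's ray), 0 where there is no reading.
- r.camera_params(name): a dict with "fx", "fy", "cx", "cy" (pixels), "dist_coeffs" ([k1, k2, p1, p2, k3] as OpenCV has them; the pictures are not rectified), "pose" (4x4, takes a point from camera to world coordinates); the wrist camera has in their place "tool_from_camera" (4x4, takes a point from camera to tool coordinates, whose origin is the TCP and whose axes are the flange's). Camera axes: x right, y down, z forward; pixel columns grow to the right and rows downward; lengths in mm; the calibration is good to about 2 mm. A picture is of the moment at which its call begins: read the wrist's pose just before it. camera_params takes no time and is no camera call.
- r.hand_in(): hands the job in; it is judged then, once.
The state is a dict: "time": time; "joint_pos": joint angles; "qd": joint speeds; "joint_efforts": joint torques, N m; "tool_pos": TCP position; "tcp_rot": TCP orientation; "ft_force": force on the tool from outside, world axes, zero at the start; "wrist_torque": the same for the moment, N m; "finger_gap": finger opening in mm; "grip_force": force on a finger pad.
Only numpy, scipy, OpenCV 4.12 (cv2) and the standard library are available. Lean on these libraries where they do the work, as an engineer would, in place of code of your own. Each camera call takes 0.05 s, during which the arm holds its last target. There are 200 camera calls.

## Working session

There is one attempt and no reset: what is moved stays moved. The work goes in short steps, Python scripts to look and compute and a tool call to move; the robot and the scene stay as the last step left them, time stands still between calls to the robot, and variables do not carry over. Pictures are saved under pics/ and viewed, at most 10 in all, crops included, and the job is handed in when it is done.

Besides the shell and the picture viewer there is one more tool, called after "Call:" by a JSON object that holds its "method" and its "body". jog_arm: Moves the arm, as the interface text tells. Its arguments: {"type":"object","properties":{"rows":{"type":"array"},"grip":{"type":"number"},"force":{"type":"number"}},"required":["rows"]}

```bash
mkdir -p pics
cat > h.py <<'E'
import numpy as np, cv2
from bench import r
from scipy.spatial.transform import Rotation as R
def T_tool():
    s=r.sense(); T=np.eye(4); T[:3,:3]=R.from_euler('xyz',s['tcp_rot'],degrees=True).as_matrix(); T[:3,3]=s['tool_pos']; return T
def cam(n,T=None):
    p=r.camera_params(n); K=np.array([[p['fx'],0,p['cx']],[0,p['fy'],p['cy']],[0,0,1]]); d=np.array(p['dist_coeffs'],float)
    P=np.array(p['pose']) if 'pose' in p else T@np.array(p['tool_from_camera'])
    return K,d,P
def onplane(c,uv,z):
    K,d,P=c; n=cv2.undistortPoints(np.array(uv,float).reshape(-1,1,2),K,d).reshape(-1,2)
    D=np.c_[n,np.ones(len(n))]@P[:3,:3].T; t=(z-P[2,3])/D[:,2]; return P[:3,3]+D*t[:,None]
def bydepth(c,uv,dep):
    K,d,P=c; n=cv2.undistortPoints(np.array(uv,float).reshape(-1,1,2),K,d).reshape(-1,2)
    return (np.c_[n,np.ones(len(n))]*np.array(dep)[:,None])@P[:3,:3].T+P[:3,3]
E
python3 - <<'E'
from h import *
print(r.sense())
for n in ('top','side'):
    im,d=r.snapshot(n); cv2.imwrite(f'pics/{n}0.png',im); np.save(f'{n}0.npy',d); print(n,cam(n))
a=cv2.imread('pics/top0.png');cv2.imwrite('pics/v_top.png',cv2.resize(a,(800,600)))
E
```

```text
{'time': 0.0, 'joint_pos': array([-6.87754764e+01,  7.51600087e+00,  8.53318361e+01, -9.26189861e-04,
        8.72636736e+01, -4.89141844e+00]), 'qd': array([ 0.09174159, -0.07427771, -0.05064319, -0.03569696, -0.15606244,
       -0.01435178]), 'joint_efforts': array([-9.47252738e-04, -5.69389737e+01, -5.00560176e+01, -4.12269392e-04,
        1.41888141e-02,  2.05202127e-05]), 'tool_pos': array([ 263.93126539, -538.18155262,  230.21065411]), 'tcp_rot': array([-1.79888817e+02, -8.58656319e-03,  2.61159788e+01]), 'ft_force': array([-1.32639581,  0.54793922,  0.6777855 ]), 'wrist_torque': array([ 0.00772544, -0.03678647, -0.04617403]), 'grip_force': 0.0, 'finger_gap': 85.09248631651066}
top (array([[480.41931036,   0.        , 254.77764936],
       [  0.        , 480.41931036, 188.41834624],
       [  0.        ,   0.        ,   1.        ]]), array([-0.09330284,  0.        ,  0.        ,  0.        ,  0.        ]), array([[ 1.38018621e-02, -9.89393064e-01,  1.44605926e-01,
         3.50621604e+02],
       [-9.99877159e-01, -1.25820498e-02,  9.34660073e-03,
        -4.02591477e+00],
       [-7.42802297e-03, -1.44717163e-01, -9.89445182e-01,
         1.59900490e+03],
       [ 0.00000000e+00,  0.00000000e+00,  0.00000000e+00,
         1.00000000e+00]]))
side (array([[385.91527307,   0.        , 253.12450308],
       [  0.        , 385.91527307, 190.25467186],
       [  0.        ,   0.        ,   1.        ]]), array([-0.08011006,  0.        ,  0.        ,  0.        ,  0.        ]), array([[-9.87991294e-01, -8.50225966e-02,  1.29013030e-01,
         4.23422575e+02],
       [-1.54459150e-01,  5.22161384e-01, -8.38743024e-01,
         8.77370838e+02],
       [ 3.94648738e-03, -8.48598048e-01, -5.29023419e-01,
         6.78734445e+02],
       [ 0.00000000e+00,  0.00000000e+00,  0.00000000e+00,
         1.00000000e+00]]))
```

View pics/top0.png

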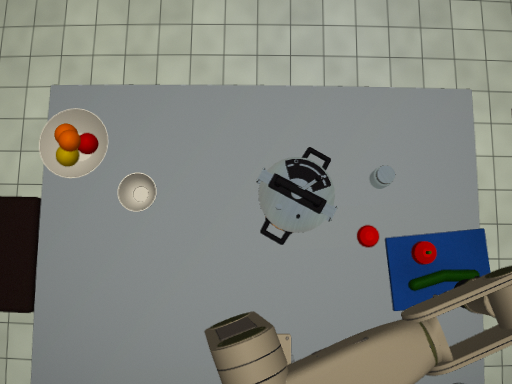

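View pics/side0.png

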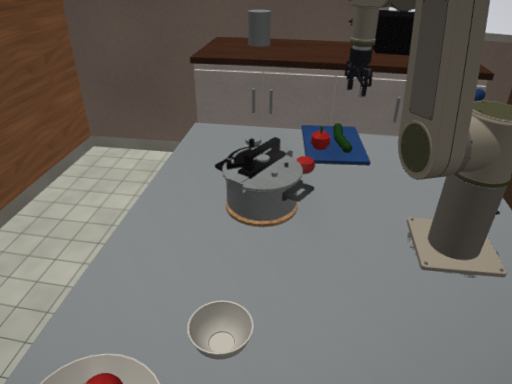

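The top view shows the pot at about (297,194), the bar from (271,179) to (325,209), and the quadrant at (308,172). The jar is at (382,176), the tomato at (368,236) and the bowl at (137,192). The side view agrees with this.

Run:
```python
from h import *
im=cv2.imread('pics/top0.png'); d=np.load('top0.npy'); c=cam('top')
cv2.imwrite('pics/v1.png',cv2.resize(im[140:250,245:350],None,fx=5.4,fy=5.4,interpolation=cv2.INTER_CUBIC))
vv,uu=np.mgrid[140:250,245:350]; uv=np.c_[uu.ravel(),vv.ravel()]; P=bydepth(c,uv,d[140:250,245:350].ravel())
g=im[140:250,245:350].max(2).ravel()
print(np.percentile(P[:,2],[5,50,90,98,99.5]))
m=(P[:,2]>190)&(g<70); Q=P[m]; print('bar',m.sum(),Q.mean(0),np.median(Q[:,2]))
rc=cv2.minAreaRect(uv[m].astype(np.float32)); b=cv2.boxPoints(rc); print(rc); B=onplane(c,b,206);print(B, B.mean(0))
e=[np.linalg.norm(B[i]-B[(i+1)%4]) for i in range(2)]; i=int(np.argmax(e)); v=B[(i+1)%4]-B[i]; print(e,np.degrees(np.arctan2(v[1],v[0])))
# lid disc: points in height 115..160
m=(P[:,2]>118)&(P[:,2]<215); 
k=np.zeros((110,105),np.uint8); k.ravel()[m&(g>90)]=255
cn=max(cv2.findContours(k,0,1)[0],key=cv2.contourArea); print(cv2.minEnclosingCircle(cn),cv2.fitEllipse(cn))
hull=cv2.convexHull(cn)
print('lidc',onplane(c,np.array([cv2.fitEllipse(cn)[0]])+[245,140],129))
m=(P[:,2]>120)&(P[:,2]<140)&(g>90); print('rimz',np.median(P[m,2]))
```

```text
[ -4.79602474   4.97850223 158.41136706 205.52378089 213.01136693]
bar 430 [ 546.52880799 -118.20458654  233.57264706] 204.867379428381
((303.89190673828125, 196.64865112304688), (56.68749237060547, 50.57013702392578), 69.71744537353516)
[[ 583.27153277  -36.23286889  206.        ]
 [ 637.63706738 -176.0884656   206.        ]
 [ 480.59281054 -232.65322597  206.        ]
 [ 428.04042111  -94.5610977   206.        ]] [ 532.38545795 -134.88391454  206.        ]
[np.float64(150.05065572659012), np.float64(166.9205521233525)] -160.19181334514278
((51.625, 53.49038314819336), 42.806419372558594) ((51.095401763916016, 54.361785888671875), (73.31732177734375, 80.25110626220703), 119.08853149414062)
lidc [[ 548.54128507 -117.94007366  129.        ]]
rimz 135.9336234444612
```

View pics/v1.png

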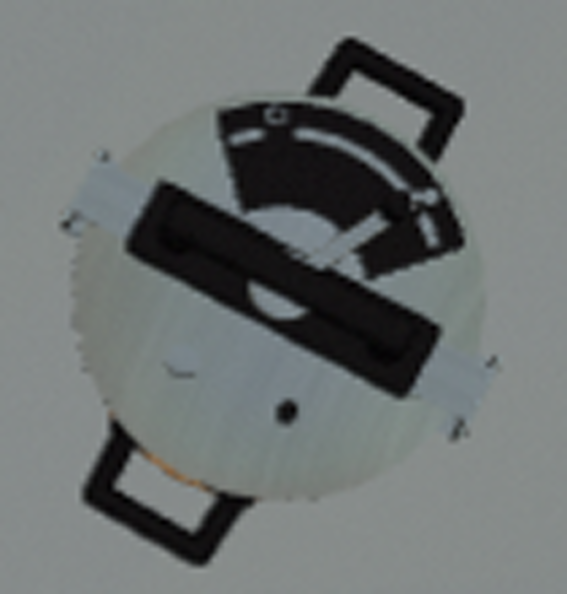

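Next is a look from above. The estimates are lid centre ≈ (548,-118), lid +x yaw ≈ -118°, and knob ≈ (587,-181).

Call:
{"method": "jog_arm", "body": {"rows": [[[50,-29,-40],[0,0,0]],[[97,-57,-80],[0,0,0.1]],[[140,-82,-120],[0,0,0.24]],[[182,-107,-150],[0,0,0.38]],[[224,-132,-170],[0,0,0.52]],[[266,-156,-180],[0,0,0.66]],[[308,-181,-190],[0,0,0.8]],[[350,-206,-190],[0,0,0.942]],[[392,-230,-190],[0,0,0.942]],[[432,-254,-190],[0,0,0.942]]]}}

```text
time: 1.1
tool_pos: [507.4, -170.0, 418.2]
tcp_rot: [180.0, -0.0, -27.9]
ft_force: [2.3, -0.6, -1.0]
finger_gap: 85.3
grip_force: 0.0
```

Run:
```python
from h import *
r.snapshot('top')
s=r.sense();print(s['time'],s['tool_pos'],s['tcp_rot'],s['joint_pos'])
T=T_tool(); im,d=r.snapshot('wrist'); np.save('w0.npy',d); np.save('T0.npy',T); cv2.imwrite('pics/w0.png',im)
print(r.camera_params('wrist')['tool_from_camera'])
```

```text
1.15 [ 510.61691807 -163.46545956  418.04606378] [-1.79754254e+02 -1.01583393e-02 -2.75552999e+01] [-23.39856039  -2.34832545  76.07384369   0.25452689 106.24638526
  94.22798631]
[[-4.52209949e-04 -9.59156316e-01 -2.82876223e-01  7.20450525e+01]
 [ 9.99999818e-01 -5.46904206e-04  2.55789459e-04  8.21700020e-01]
 [-4.00048272e-04 -2.82876056e-01  9.59156388e-01 -1.41302233e+02]
 [ 0.00000000e+00  0.00000000e+00  0.00000000e+00  1.00000000e+00]]
```

View pics/w0.png

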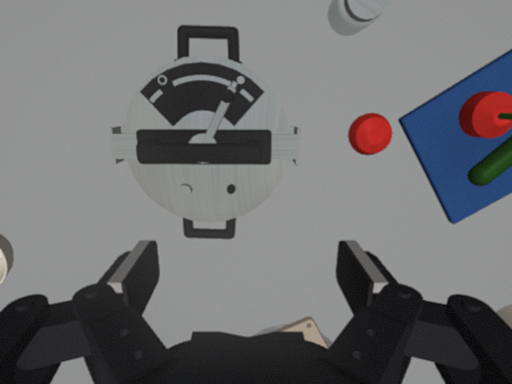

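The wrist view shows the bar near rows 130–163, cols 138–271. The knob is near (230,88), and the quadrant's ring (160,80) and dot (240,80) both show. I'll retake it with the arm settled and measure.

```bash
cat > meas.py <<'E'
from h import *
r.snapshot('wrist'); r.snapshot('wrist')
T=T_tool(); im,d=r.snapshot('wrist'); c=cam('wrist',T); cv2.imwrite('pics/w1.png',im)
print(T[:3,3],r.sense()['tcp_rot'],r.sense()['time'])
vv,uu=np.mgrid[0:235,60:320]; uv=np.c_[uu.ravel(),vv.ravel()]; P=bydepth(c,uv,d[0:235,60:320].ravel()); g=im[0:235,60:320].max(2).ravel()
m=(P[:,2]>199)&(P[:,2]<215)&(g<80); 
rc=cv2.minAreaRect(uv[m].astype(np.float32)); B=onplane(c,cv2.boxPoints(rc),206); print('bar',m.sum(),np.median(P[m,2]),rc,B.mean(0))
e=[np.linalg.norm(B[i]-B[(i+1)%4]) for i in range(2)]; i=int(np.argmax(e)); v=B[(i+1)%4]-B[i]; print(e,np.degrees(np.arctan2(v[1],v[0])))
C=B.mean(0)[:2]; rad=np.linalg.norm(P[:,:2]-C,axis=1)
m=(P[:,2]>186)&(P[:,2]<200)&(rad>60)&(rad<90)&(g<110); print('knob',m.sum(),np.median(P[m],0) if m.any() else 0)
if m.any():
    k=onplane(c,[uv[m].mean(0)],195)[0]; print(uv[m].mean(0),k,k[:2]-C,np.hypot(*(k[:2]-C)),np.degrees(np.arctan2(*(k[:2]-C)[::-1])))
k=((P[:,2]>120)&(P[:,2]<160)&(g>90)).reshape(235,260).astype(np.uint8)*255
cn=max(cv2.findContours(k,0,1)[0],key=cv2.contourArea); E=cv2.fitEllipse(cv2.convexHull(cn)); print('lid',E,onplane(c,[np.array(E[0])+[60,0]],129))
E
python3 meas.py
```

```text
[ 507.08697239 -170.46500912  417.32284447] [ 1.79969631e+02  5.56178163e-02 -2.77962881e+01] 1.35
bar 2343 204.2650443869586 ((191.0, 152.5), (19.0, 124.0), 90.0) [ 548.65588996 -118.85382163  206.        ]
[np.float64(144.30834518520783), np.float64(22.426810782201272)] -117.76069550788522
knob 208 [ 588.63366363 -177.84255836  194.2726125 ]
[212.43269231 107.63942308] [ 581.56231099 -165.12174359  195.        ] [ 32.90642103 -46.26792196] 56.77634320532597 -54.57900731935083
lid ((137.96922302246094, 138.2597198486328), (164.14599609375, 189.30224609375), 97.34429931640625) [[ 556.69454401 -119.30352277  129.        ]]
```

The measurements agree: bar centre (548.7,-118.9), yaw -117.8°, and knob within a few mm of the prediction. The tool x axis runs along lid y and tool y along lid x. I'll go above the knob with a 40 mm opening.

Call:
{"method": "jog_arm", "body": {"rows": [[[20,-8,30],[0,0,0]],[[40,-16,65],[0,0,0]],[[60,-24,100],[0,0,0]],[[77,-28,135],[0,0,0]],[[77,-28,170],[0,0,0]],[[77,-28,195],[0,0,0]],[[77,-28,200],[0,0,0]],[[77,-28,200],[0,0,0]],[[77,-28,200],[0,0,0]]], "grip": 40}}

```text
time: 2.25
tool_pos: [588.3, -184.1, 220.0]
tcp_rot: [-180.0, -0.2, -27.9]
ft_force: [0.1, -0.1, 0.9]
finger_gap: 39.8
grip_force: 0.0
```

Run:
```python
from h import *
r.snapshot('wrist')
s=r.sense();print(s['time'],s['tool_pos'],s['tcp_rot'],s['finger_gap'])
d=s['tool_pos'][:2]-[548.7,-118.9];print('tool x,y rel lid',d@[.885,-.466],d@[-.466,-.885])
im,dd=r.snapshot('wrist'); cv2.imwrite('pics/w2.png',im)
```

```text
2.3 [ 588.66052806 -183.9592693   220.48171595] [-179.98149699   -0.21012977  -27.9056218 ] 39.91181816876858
tool x,y rel lid 65.68268682603187 38.9558472567708
```

View pics/w2.png

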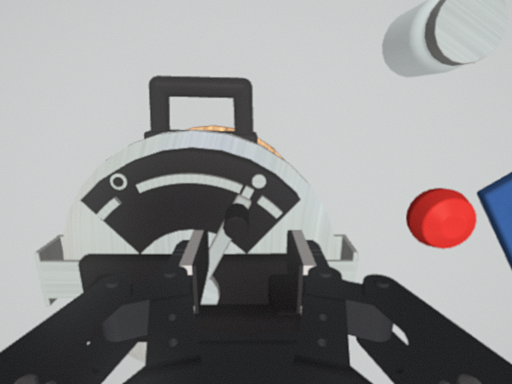

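The knob top shows near (236,212) and the finger tips near cols 195 and 300, row 235. I'll compute the knob position from the ray and the tip location.

Run:
```python
from h import *
T=T_tool(); c=cam('wrist',T); im,d=r.snapshot('wrist')
k=onplane(c,[[236,212]],195.5)[0]; q=bydepth(c,[[236,212]],[d[212,236]])[0]; Ti=np.linalg.inv(T)
print(k,q,'in tool',Ti@np.r_[k,1],Ti@np.r_[q,1])
# fingertip depths
for uv in ([192,238],[300,236],[185,270],[308,270],[205,285],[296,285]): print(uv,(Ti@np.r_[bydepth(c,[uv],[d[uv[1],uv[0]]])[0],1]).round(1))
im2=d[190:240,215:260]; vv,uu=np.mgrid[190:240,215:260]; uv=np.c_[uu.ravel(),vv.ravel()];P=bydepth(c,uv,im2.ravel()); m=(P[:,2]>188)&(P[:,2]<200); print(m.sum(),P[m].mean(0),(Ti@np.r_[P[m].mean(0),1]))
```

```text
[ 599.6178477  -183.06374436  195.5       ] [ 597.1507046  -181.40421472  187.58833621] in tool [ 9.15550822 -5.70528211 25.02840508  1.        ] [ 6.16834306 -6.0152541  32.92878605  1.        ]
[192, 238] [ 10.4 -24.9 -12.3   1. ]
[300, 236] [ 10.9  25.6 -11.3   1. ]
[185, 270] [ 12.  -22.1 -42.8   1. ]
[308, 270] [  8.7  24.5 -37.5   1. ]
[205, 285] [-58.4 -30.2  52.2   1. ]
[296, 285] [ -1.2  21.  -32.8   1. ]
551 [ 591.09923261 -178.49148668  193.52671063] [-0.5199284  -5.76085606 26.96465198  1.        ]
```

Call:
{"method": "jog_arm", "body": {"rows": [[[0,-5,8],[0,0,0]],[[0,-5,18],[0,0,0]],[[0,-5,28],[0,0,0]],[[0,-5,38],[0,0,0]],[[0,-5,46],[0,0,0]],[[0,-5,50],[0,0,0]],[[0,-5,50],[0,0,0]]]}}

```text
time: 3.1
tool_pos: [589.6, -178.3, 166.7]
tcp_rot: [180.0, 0.1, -27.9]
ft_force: [0.1, -0.5, 0.2]
finger_gap: 40.0
grip_force: 0.0
```

Run:
```python
from h import *
T=T_tool(); print(T[:3,3],r.sense()['ft_force'])
im,dd=r.snapshot('wrist'); cv2.imwrite('pics/w3.png',im[60:384])
```

```text
[ 589.62608304 -178.33828836  166.70739521] [ 0.07824044 -0.48706071  0.22161645]
```

View pics/w3.png

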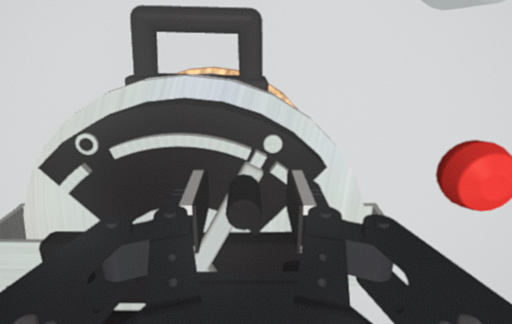

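The knob stands between the pads, centred at about (245,200), and nothing is touching. I'll push it along the arc.

Call:
{"method": "jog_arm", "body": {"rows": [[[0,-8,0],[0,0,0]],[[1,-15,0],[0,0,0]],[[4,-22,0],[0,0,0]],[[7,-29,0],[0,0,0]],[[9,-36,0],[0,0,0]],[[10,-43,0],[0,0,0]],[[10,-50,0],[0,0,0]],[[9,-57,0],[0,0,0]],[[7,-64,0],[0,0,0]],[[5,-71,0],[0,0,0]]]}}

```text
time: 4.15
tool_pos: [627.8, -117.0, 167.7]
tcp_rot: [-180.0, 0.0, -27.8]
ft_force: [1.2, -1.5, -0.0]
finger_gap: 39.8
grip_force: 0.4
```

Call:
{"method": "jog_arm", "body": {"rows": [[[-3,-7,0],[0,0,0]],[[-5,-13,0],[0,0,0]],[[-6,-15,0],[0,0,0]],[[-6,-15,0],[0,0,0]]]}}

```text
time: 4.55
tool_pos: [629.4, -101.5, 167.8]
tcp_rot: [180.0, 0.0, -27.8]
ft_force: [0.3, 0.1, -0.2]
finger_gap: 39.9
grip_force: 0.0
```

Run:
```python
from h import *
T=T_tool(); print(T[:3,3],r.sense()['ft_force'])
im,dd=r.snapshot('wrist'); cv2.imwrite('pics/w4.png',im[60:384])
```

```text
[ 629.39300733 -101.5001458   167.81312128] [ 0.25219502  0.13797159 -0.23201728]
```

View pics/w4.png

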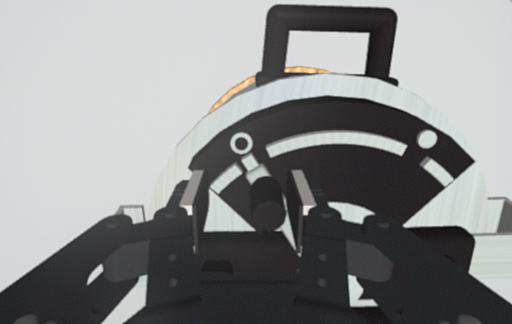

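The lever points at the ring at (241,143), so it looks open. A nudge further will confirm it is at the stop.

Call:
{"method": "jog_arm", "body": {"rows": [[[0,-3,0],[0,0,0]],[[0,-5,0],[0,0,0]],[[0,-7,0],[0,0,0]],[[0,-7,0],[0,0,0]]]}}

```text
time: 5.0
tool_pos: [632.2, -98.0, 167.8]
tcp_rot: [179.8, -0.0, -27.9]
ft_force: [-4.4, -9.1, 1.8]
finger_gap: 39.7
grip_force: 10.8
```

The lever is at its stop, with a 10 N reaction. I'll back off, rise, turn 90° and go over the bar.

Call:
{"method": "jog_arm", "body": {"rows": [[[0,6,0],[0,0,0]],[[0,7,-20],[0,0,0]],[[0,7,-55],[0,0,0]],[[0,7,-90],[0,0,0]],[[-12,17,-115],[0,0,-0.14]],[[-24,27,-125],[0,0,-0.28]],[[-36,37,-125],[0,0,-0.42]],[[-48,47,-125],[0,0,-0.56]],[[-60,54,-125],[0,0,-0.7]],[[-64,57,-125],[0,0,-0.84]]], "grip": 60}}

```text
time: 6.0
tool_pos: [548.6, -116.3, 293.1]
tcp_rot: [-180.0, -0.0, 20.6]
ft_force: [0.3, -0.8, 0.1]
finger_gap: 59.9
grip_force: 0.0
```

Call:
{"method": "jog_arm", "body": {"rows": [[[0,0,0],[0,0,-0.14]],[[0,0,0],[0,0,-0.28]],[[0,0,0],[0,0,-0.42]],[[0,0,0],[0,0,-0.56]],[[0,0,0],[0,0,-0.7]],[[0,0,0],[0,0,-0.731]],[[0,0,0],[0,0,-0.731]],[[0,0,0],[0,0,-0.731]]]}}

```text
time: 6.8
tool_pos: [549.5, -116.3, 292.9]
tcp_rot: [180.0, -0.0, 62.1]
ft_force: [-0.5, -0.0, 0.2]
finger_gap: 60.2
grip_force: 0.0
```

Run:
```python
from h import *
r.snapshot('wrist')
T=T_tool(); print(T[:3,3],r.sense()['tcp_rot'],r.sense()['finger_gap'])
im,d=r.snapshot('wrist'); cv2.imwrite('pics/w5.png',im); c=cam('wrist',T); Ti=np.linalg.inv(T)
vv,uu=np.mgrid[0:384,0:512]; uv=np.c_[uu.ravel(),vv.ravel()]; P=bydepth(c,uv,d.ravel())
m=(P[:,2]>198)&(P[:,2]<214)&(np.linalg.norm(P[:,:2]-[548.7,-118.9],axis=1)<100); rc=cv2.minAreaRect(P[m][:,:2].astype(np.float32)); print(m.sum(),rc,(Ti@np.r_[rc[0],206,1]))
```

```text
[ 549.51546567 -116.2737766   292.87910237] [ 1.79999182e+02 -1.56985288e-02  6.20829523e+01] 59.959544427132954
4966 ((550.9512329101562, -114.68807220458984), (148.68740844726562, 23.613727569580078), 64.20931243896484) [ 2.04958185  0.52502549 86.87967471  1.        ]
```

View pics/w5.png

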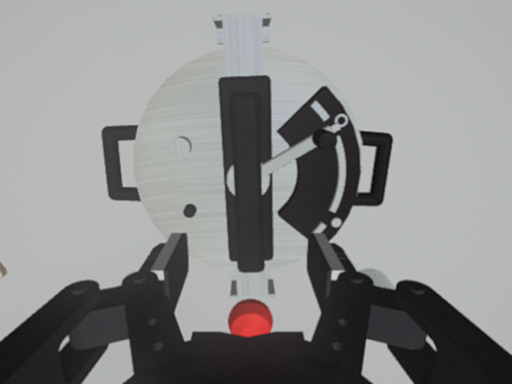

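The lever lies at the ring (340,120), the jaws are out, and the bar is centred in the tool within 2 mm. I'll descend and grip.

Call:
{"method": "jog_arm", "body": {"rows": [[[1,0,20],[0,0,-0.015]],[[1,0,50],[0,0,-0.015]],[[1,0,75],[0,0,-0.015]],[[1,0,92],[0,0,-0.015]],[[1,0,104],[0,0,-0.015]],[[1,0,112],[0,0,-0.015]],[[1,0,113],[0,0,-0.015]],[[1,0,113],[0,0,-0.015]]]}}

```text
time: 7.7
tool_pos: [550.4, -115.5, 180.5]
tcp_rot: [180.0, -0.0, 63.0]
ft_force: [0.1, -0.4, 0.6]
finger_gap: 59.7
grip_force: 0.0
```

Call:
{"method": "jog_arm", "body": {"rows": [[[0,0,0],[0,0,0]],[[0,0,0],[0,0,0]],[[0,0,0],[0,0,0]],[[0,0,0],[0,0,0]],[[0,0,0],[0,0,0]],[[0,0,0],[0,0,0]],[[0,0,0],[0,0,0]],[[0,0,0],[0,0,0]]], "grip": 10, "force": 60}}

```text
time: 8.5
tool_pos: [550.5, -115.6, 180.9]
tcp_rot: [179.9, -0.0, 63.0]
ft_force: [-0.7, -0.5, 5.8]
finger_gap: 20.9
grip_force: 59.7
```

Call:
{"method": "jog_arm", "body": {"rows": [[[0,0,-1],[0,0,0]],[[0,0,-2],[0,0,0]],[[0,0,-4],[0,0,0]],[[0,0,-6],[0,0,0]],[[0,0,-9],[0,0,0]],[[0,0,-12],[0,0,0]],[[0,0,-15],[0,0,0]],[[0,0,-18],[0,0,0]],[[0,0,-20],[0,0,0]],[[0,0,-20],[0,0,0]]], "force": 90}}

```text
time: 9.5
tool_pos: [550.3, -115.5, 200.4]
tcp_rot: [179.9, -0.0, 63.0]
ft_force: [-0.3, 1.1, -8.5]
finger_gap: 20.6
grip_force: 88.1
```

The wrist force reads 8.5 N, which fits the lid's weight, so it is free of the pot. I'll continue up.

Call:
{"method": "jog_arm", "body": {"rows": [[[0,0,-4],[0,0,0]],[[0,0,-12],[0,0,0]],[[0,0,-22],[0,0,0]],[[0,0,-32],[0,0,0]],[[0,0,-42],[0,0,0]],[[0,0,-52],[0,0,0]],[[0,0,-62],[0,0,0]],[[0,0,-70],[0,0,0]],[[0,0,-75],[0,0,0]],[[0,0,-77],[0,0,0]]]}}

```text
time: 10.5
tool_pos: [550.2, -115.5, 277.6]
tcp_rot: [180.0, -0.0, 63.0]
ft_force: [-0.0, -0.5, -9.4]
finger_gap: 20.3
grip_force: 88.4
```

Call:
{"method": "jog_arm", "body": {"rows": [[[0,0,0],[0,0,0]],[[0,0,0],[0,0,0]],[[0,0,0],[0,0,0]],[[0,0,0],[0,0,0]],[[0,0,0],[0,0,0]],[[0,0,0],[0,0,0]]]}}

```text
time: 11.1
tool_pos: [549.9, -115.4, 276.7]
tcp_rot: [-180.0, 0.0, 63.0]
ft_force: [0.2, 0.2, -9.0]
finger_gap: 20.2
grip_force: 88.4
```

Run:
```python
from h import *
s=r.sense(); print(s['time'],s['tool_pos'],s['ft_force'],s['grip_force'],s['wrist_torque'])
im,d=r.snapshot('side'); a=im[80:250,180:360]; b,_=r.snapshot('wrist')
cv2.imwrite('pics/s6.png',np.hstack([cv2.resize(a,(384,363)),cv2.resize(b,(416,363))]))
```

```text
11.1 [ 549.93398145 -115.42403934  276.71592389] [ 0.16617718  0.22191218 -9.04087504] 88.40891003608704 [-0.02853406  0.04543471 -0.07063972]
```

View pics/s6.png

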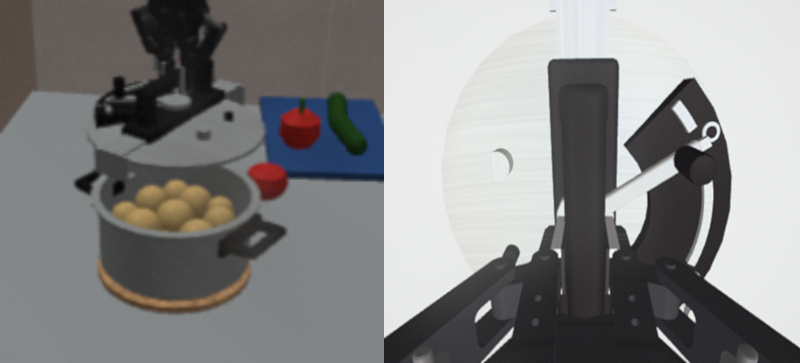

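The lid hangs level about 96 mm above the rim, with the lever in the open notch by the ring (710,130). It is held steadily, so I'm handing in.

```bash
python3 -c "
from bench import r
print(r.hand_in())"
```

```text
the job is handed in; nothing more can be done
None
```

I threw the lever into its open notch, lifted the lid straight up, and handed in at about 11 s with it held level and steady about 96 mm above the rim; the hand-in returned no verdict.

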